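# Snap a spare cartridge fuse into its spring clips

### The job

Fit the spare cartridge fuse into the empty fuse block on the back-plate, with its grooved end in the clip that has the pin. Press it down until the spring clips at both ends snap round it, and ease it lengthwise by feel until the groove drops over the pin, so that the fuse lies level and fully home in both clips. Use no more than firm thumb pressure, and leave the loose tools on the bench where they are.

Things in the scene. Friction and masses are not known exactly. Their poses are not given: they have to be found in the camera images.
- panel: Fixed aluminium back-plate, 262 x 166 mm, top 11 mm above the bench. Origin at bench height under the middle of the fuse block's travel; x along the line of the clips toward the clip with the pin, z up. On it a black fuse block (222 x 46 mm, along x, y = 0), a row of grey terminals 35 mm high at y = 59 to 81 mm and a brass bar 23 mm high at y = -64 mm.
- travel_mid (a point): Point of the plate, 51.5 mm above its origin: the home height of the fuse's axis. The block is bolted tight through slots of the plate, in each scene anywhere up to 9 mm either way along x from here; this shift is not measured. Between its clips (100 mm) its top is 25 mm above the bench. Its end walls, 46.5 mm above the bench, stop the fuse 10 mm past its proper place either way.
- pin_side (a point): Point of the plate, x = 62 mm, where the groove's middle comes to lie if the block is not shifted (else shifted with it). Here stands the clip with a steel pin in its seat: 3 mm thick along x, flat-topped, 3.2 mm above the seat. A grooved end that rests on the pin, not over it, stands about 3 mm too high, yet is already snapped in; slid along x it drops as the groove meets the pin.
- plain_side (a point): The same for the plain clip, x = -62 mm. Each copper clip is 14 mm wide along x: two sprung fingers, lips 21 mm apart at 61 mm above the bench, flared tops at 68 mm that take a fuse up to 3 mm off line in y. Pushing the fuse past all the lips takes about 14 N together; then they pull it down. Sliding it along in the clips takes 3 to 8 N. Their grip alone makes up to 30 N of contact force.
- spare_fuse: Spare cartridge fuse, 146 mm long, about 0.16 kg, loose on the bench: white tube 25.4 mm in diameter, 100 mm long, between copper ferrules 27 mm in diameter, 23 mm long. Round the ferrule at +x runs a groove 5 mm wide, 4 mm deep (1 mm clearance to the pin either way). Origin at the middle of its axis, 13.5 mm above the bench as it lies; x along the axis toward the grooved end.
- groove_end (a point): point on the fuse's axis at the middle of the groove, 62 mm from the fuse's origin along its +x
- plain_end (a point): point on the fuse's axis in the plain ferrule, 62 mm from the fuse's origin along its -x
- driver_yellow: loose bystander: screwdriver with a yellow handle, 28 x 169 x 30 mm, lying behind and to the right of the plate; origin under its middle
- pliers_red: loose bystander: pliers with red handles, 59 x 185 x 12 mm, lying to the left of the plate; origin under the middle
- wrench_11: loose bystander: combination wrench, 26 x 164 x 11 mm, lying to the left near the front edge; origin under the middle
- tape_2: loose bystander: small black roll of tape, 58 mm across, 19 mm high, near the front edge; origin under the middle
- tape_measure: loose bystander: tape measure, 34 x 91 x 66 mm, to the right of the fuse; origin under the middle
- torch: loose bystander: black torch, 35 x 161 x 36 mm, lying behind the fuse; origin under the middle

How it is judged:
By the outcome, as a careful person would: the job done as asked, in the order asked, and still so for the second after the job is handed in, with the robot touching nothing.
It also fails if it takes over 58 s, if anything falls off the work surface, if the arm or the gripper's body presses on something with over 40 N, if the wrist force passes 120 N, or if a joint passes its speed limit or range.

### The arm

A 6-joint arm with a two-finger parallel gripper is mounted at the origin on a cart in front of the work surface, level with it; the furniture and walls round the work are solid. World frame = base frame: x ahead of the robot, y to its left, z up, the work surface at z = 0. Lengths are in m, angles in rad, forces in N, time in s.
With the tool pointing down it reaches from about 0.35 to 0.775 m from the base axis. Payload 7.3 kg.
Tool frame: the origin (TCP) lies at the very end of the fingers, on their centre line; the grasp point (between the pads) lies 19 mm behind it; z points along the fingers, y is the line along which they close (so a half turn about z gives the same grasp; the last joint's range is limited). The gripper opens to 92 mm and grips with 3 to 60 N. Pads are 19 mm wide; open, the fingers measure 130 mm over their backs; the gripper's body (75 mm by 190 mm) begins 47 mm behind the grasp point.
Start: joints at [1.123, 0.342, 1.524, -0, 1.275, -0.146], TCP at [0.156, 0.501, 0.227] pointing down, gripper open.
Joint ranges: [-2.53, 2.53], [-0.77, 2.02], [0.04, 2.7], [-1, 4.14], [0.28, 2.66], [-3.11, 3.11]. Speed limits (rad/s): [2.57, 2.57, 3.14, 3.14, 3.14, 3.14].

### API

Orientations are given as [roll, pitch, yaw] about the fixed x, y, z axes, in that order (R = Rz(yaw) Ry(pitch) Rx(roll)).
In Python, from cell import robot gives the robot as it stands. The module is installed in compiled form; this text tells all that it offers.
- The arm moves only by the tool arm_command, never from a script. Its argument "moves" is a list of rows, each a list of 3 entries, a list of its own where there are three numbers: the shift along the tool's x, y, z in m, then the turn, a rotation vector about the tool's x, y, z in rad, then the finger opening in m, from 0 to 0.0918. In form: [[[dx, dy, dz], [ax, ay, az], claw], ...]. A call has exactly 5 rows; each row is the pose to reach, as a shift and turn from the pose commanded when the call began, along the tool's axes at that moment; what a row does not reach only later rows make up. A row lasts 1/10 s, in which the tool goes at most 50 mm and 8.59 degrees, less where a joint would pass 70% of its speed; a pose out of reach is approached as far as the arm can. A call with a gripper value outside its range is refused whole. The fingers move at their own pace and stop on an object; "squeeze" is the grip in N (left out, the last holds). Time passes only in rows, so rows that repeat a pose let the fingers close, or fill a call up. It gives the time, the measured TCP pose, the force, the opening and the grip force at its end, in the units of the state.
- robot.observe(): the state, without advancing time (a new reading comes with each control period).
- robot.read_camera(name): name is "scene" or "top"; returns the picture (480x640x3 uint8, red, green, blue); there is no depth.
- robot.camera_model(name): a dict with "fx", "fy", "cx", "cy" (pixels), "R" (3x3) and "t" (3): a world point X has camera coordinates R X + t. Camera axes: x right, y down, z forward; pixel columns grow to the right and rows downward; lengths in m; the calibration is good to about 2 mm. A picture is of the moment at which its call begins. camera_model takes no time and is no camera call.
- robot.hand_in(): hands the job in; it is judged then, once.
The state is a dict: "time": time; "qpos": joint angles; "qvel": joint speeds; "joint_efforts": joint torques, N m; "tool_pos": TCP position; "tool_rot": TCP orientation; "contact_force": force on the tool from outside, world axes, zero at the start; "torque": the same for the moment, N m; "opening": finger opening in m; "grip_force": force on a finger pad.
Only numpy, scipy, OpenCV 4.12 (cv2) and the standard library are available. Lean on these libraries where they do the work, as an engineer would, in place of code of your own. Each camera call takes 0.05 s, during which the arm holds its last target. There are 200 camera calls.

## Working session

There is one attempt and no reset: what is moved stays moved. The work goes in short steps, Python scripts to look and compute and a tool call to move; the robot and the scene stay as the last step left them, time stands still between calls to the robot, and variables do not carry over. Pictures are saved under pics/ and viewed, at most 10 in all, crops included, and the job is handed in when it is done.

Besides the shell and the picture viewer there is one more tool, called after "Request:" as name(argument=value, ...), one argument or row to a line, values as JSON. arm_command: Moves the arm, as the interface text tells. Its arguments: {"type":"object","properties":{"moves":{"type":"array"},"squeeze":{"type":"number"}},"required":["moves"]}

```bash
mkdir -p pics; python3 - <<'E'
from cell import robot
import cv2,numpy as np
for n in("scene","top"):
    im=robot.read_camera(n); cv2.imwrite(f"pics/{n}0.png",im[:,:,::-1]); m=robot.camera_model(n)
    R=np.array(m["R"]);print(n,m["fx"],m["cx"],m["cy"],(-R.T@m["t"]).round(3),R.round(3).tolist())
s=robot.observe();print(s)
E
```

```text
scene 486.81308502310935 313.85356714459147 227.90013874355688 [ 0.005 -0.925  1.109] [[0.854, -0.52, -0.019], [-0.381, -0.599, -0.704], [0.355, 0.609, -0.71]]
top 528.5251823469849 321.8092451190667 243.2376732232559 [ 0.378 -0.047  1.316] [[0.002, -1.0, -0.006], [-0.996, -0.001, -0.093], [0.093, 0.007, -0.996]]
{'time': 0.1, 'qpos': array([ 1.12302107e+00,  3.42666359e-01,  1.52490198e+00, -2.65054415e-05,
        1.27539625e+00, -1.46013179e-01]), 'qvel': array([ 7.71837452e-05, -1.72949877e-03, -3.78143077e-03,  1.78258157e-04,
        7.33736677e-04, -5.06591418e-04]), 'joint_efforts': array([ 2.65386749e-03, -4.31999409e+01, -2.44699985e+01,  7.20957876e-02,
        5.25317097e-02, -6.72427882e-05]), 'tool_pos': array([0.15586975, 0.50095686, 0.22611436]), 'tool_rot': array([-3.14023163e+00, -1.74532641e-04,  2.83983819e+00]), 'contact_force': array([ 0.46127012, -0.21412175, -0.50068921]), 'torque': array([-0.03257356,  0.04063696, -0.00097606]), 'grip_force': 0.0, 'opening': 0.0918600618514435}
```

View pics/top0.png

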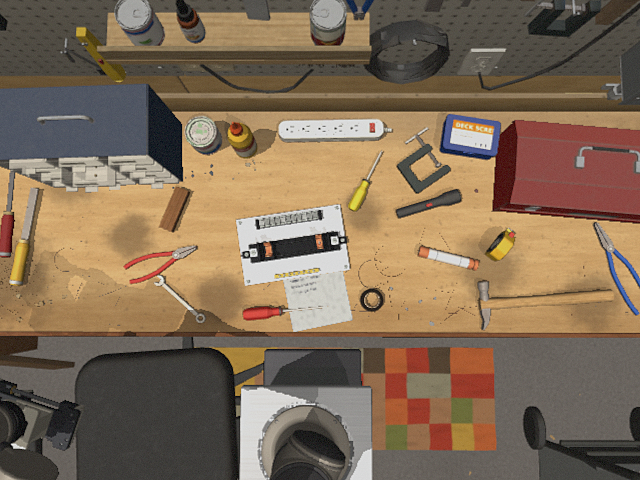

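View pics/scene0.png

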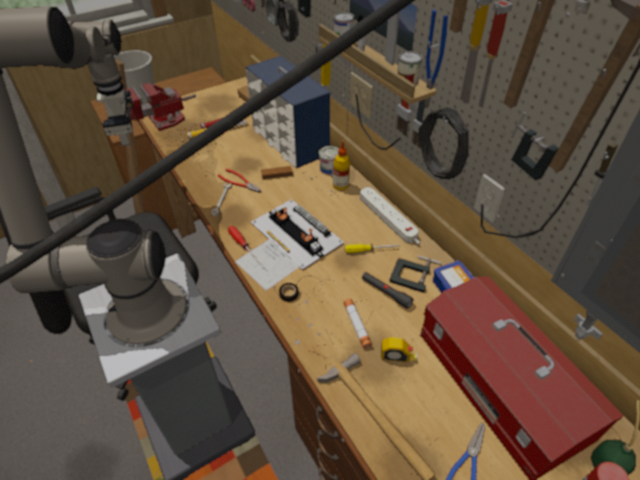

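The top view shows the panel around (293,244), with its clips at about (266,250) and (320,241). The fuse runs from (418,250) to (478,266), the tape measure is at (500,245) and the torch at (430,204). I'll zoom in to find the groove and the clips.

```bash
cat > h.py <<'E'
from cell import robot
import cv2,numpy as np
def ray(n,uv,z):
    m=robot.camera_model(n);R=np.array(m["R"]);t=np.array(m["t"]);c=-R.T@t
    d=R.T@np.array([(uv[0]-m["cx"])/m["fx"],(uv[1]-m["cy"])/m["fy"],1]);return c+d*(z-c[2])/d[2]
def proj(n,X):
    m=robot.camera_model(n);p=np.array(m["R"])@X+m["t"];return np.array([m["fx"]*p[0]/p[2]+m["cx"],m["fy"]*p[1]/p[2]+m["cy"]])
E
python3 - <<'E'
from h import *
t=cv2.imread("pics/top0.png");s=cv2.imread("pics/scene0.png")
z=lambda i,x,y,w,h,k:cv2.resize(i[y:y+h,x:x+w],None,fx=k,fy=k,interpolation=cv2.INTER_CUBIC)
a=z(t,410,236,80,40,5);b=z(t,232,200,120,85,5)[:, :]
c=z(s,335,290,80,60,5)
o=np.zeros((600,800,3),np.uint8);o[:200,:400]=a;o[:300,400:800]=c[:300,:400]
b=cv2.resize(b,(423,300));o[300:,:423]=b
d=z(s,245,195,100,75,4)[:300,:377];o[300:,423:]=d
cv2.imwrite("pics/z0.png",o)
# copper/orange mask in top fuse
h=cv2.cvtColor(t,cv2.COLOR_BGR2HSV)
m=((h[...,0]<14)&(h[...,1]>130)&(h[...,2]>120)).astype(np.uint8)
for nm,(x,y,w,hh) in dict(fuse=(410,240,80,35),clips=(245,225,95,45)).items():
    n,l,st,ce=cv2.connectedComponentsWithStats(m[y:y+hh,x:x+w])
    for i in range(1,n):
        if st[i,4]>8: print(nm,st[i],ce[i]+[x,y],ray("top",ce[i]+[x,y],.0135 if nm=="fuse" else .06).round(4))
# plate white
p=((h[...,1]<40)&(h[...,2]>170)).astype(np.uint8);p[:200]=0;p[290:]=0;p[:,:225]=0;p[:,360:]=0
p[276:,283:]=0
cn=max(cv2.findContours(p,cv2.RETR_EXTERNAL,cv2.CHAIN_APPROX_NONE)[0],key=cv2.contourArea)
r=cv2.minAreaRect(cn);print(r)
for q in cv2.boxPoints(r):print(q,ray("top",q,.011).round(4))
E
```

```text
fuse [ 8  7 11 11 92] [423.40217391 252.0326087 ] [ 0.4774 -0.2888  0.0135]
fuse [58 19 11 12 86] [473.37209302 264.39534884] [ 0.447  -0.4111  0.0135]
clips [70 10  8 14 68] [318.72058824 241.17647059] [ 0.4995 -0.0309  0.06  ]
clips [19 18  8 14 77] [267.84415584 248.81818182] [0.481  0.0904 0.06  ]
((289.9915771484375, 230.97976684570312), (39.06521224975586, 105.12731170654297), 81.4391098022461)
[235.10594 219.48944] [0.5583 0.1782 0.011 ]
[339.06195 203.84015] [ 0.5979 -0.0809  0.011 ]
[344.8772 242.4701] [ 0.5011 -0.0952  0.011 ]
[240.9212 258.1194] [0.4618 0.1622 0.011 ]
```

View pics/z0.png

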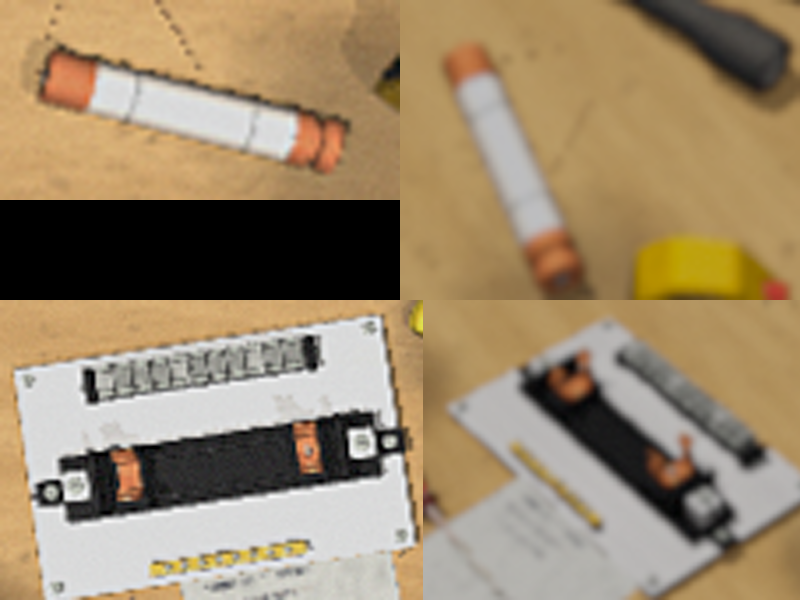

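The grooved end is the right one, at (473,264), toward world -y. The pin clip is also the right-hand one, at (319,241). The fuse's axis has a yaw of about -104° and the panel's x axis about -81°, so the fuse needs a turn of about +22.6°. Starting to move.

Request:
arm_command(
  moves=[
    [[-0.04,-0.03,0],[0,0,0.14],0.06],
    [[-0.08,-0.06,0],[0,0,0.28],0.06],
    [[-0.12,-0.09,0],[0,0,0.42],0.06],
    [[-0.16,-0.12,0],[0,0,0.56],0.06],
    [[-0.2,-0.15,0],[0,0,0.7],0.06],
  ],
  squeeze=40,
)

```text
time: 0.6
tool_pos: [0.3029, 0.2969, 0.2266]
tool_rot: [-3.141, 0.0, 2.135]
contact_force: [1.7, 1.4, 0.2]
opening: 0.0611
grip_force: 0.0
```

```bash
cat >> h.py <<'E'
def go(x,y,z,yaw):
    s=robot.observe();p=s["tool_pos"];a=s["tool_rot"][2];d=np.array([x,y,z])-p
    print("t",s["time"].__round__(2),"p",p.round(4),"rot",s["tool_rot"].round(4),"F",s["contact_force"].round(1),"M",s["torque"].round(2),"op",round(s["opening"],4),"g",round(s["grip_force"],1))
    print("shift",[round(v,4) for v in(np.cos(a)*d[0]+np.sin(a)*d[1],np.sin(a)*d[0]-np.cos(a)*d[1],-d[2])],"turn z",round((a-yaw+np.pi)%(2*np.pi)-np.pi,4))
E
python3 -c "
from h import *
go(.462,-.1,.2,1.327);go(.462,-.35,.1,1.327)"
```

```text
t 0.6 p [0.3029 0.2969 0.2266] rot [-3.1414  0.      2.1346] F [1.7 1.4 0.2] M [-0.01 -0.04  0.01] op 0.0611 g 0.0
shift [np.float64(-0.4205), np.float64(-0.0776), np.float64(0.0266)] turn z 0.8076
t 0.6 p [0.3029 0.2969 0.2266] rot [-3.1414  0.      2.1346] F [1.7 1.4 0.2] M [-0.01 -0.04  0.01] op 0.0611 g 0.0
shift [np.float64(-0.6318), np.float64(-0.2112), np.float64(0.1266)] turn z 0.8076
```

Request:
arm_command(
  moves=[
    [[-0.049,-0.009,0],[0,0,0.14],0.06],
    [[-0.097,-0.018,0],[0,0,0.28],0.06],
    [[-0.146,-0.027,0],[0,0,0.42],0.06],
    [[-0.195,-0.036,0],[0,0,0.56],0.06],
    [[-0.244,-0.045,0],[0,0,0.7],0.06],
  ],
)

```text
time: 1.1
tool_pos: [0.3961, 0.0668, 0.2267]
tool_rot: [3.142, -0.0, 1.434]
contact_force: [1.1, 0.2, 0.6]
opening: 0.0599
grip_force: 0.0
```

```bash
python3 - <<'E'
from h import *
go(.462,-.35,.1,1.327)
# fuse & panel, finer, from first top picture
t=cv2.imread("pics/top0.png");k=8
for n,f,boxes in(("top","pics/top0.png",((410,240,80,35),)),("scene","pics/scene0.png",((335,290,45,62),))):
    i=cv2.imread(f)
    for x,y,w,h in boxes:
        c=cv2.resize(i[y:y+h,x:x+w],None,fx=k,fy=k,interpolation=cv2.INTER_CUBIC);H=cv2.cvtColor(c,cv2.COLOR_BGR2HSV)
        m=(((H[...,0]<14)&(H[...,1]>120)&(H[...,2]>90))|((H[...,1]<60)&(H[...,2]>140))).astype(np.uint8)
        cn=max(cv2.findContours(m,cv2.RETR_EXTERNAL,cv2.CHAIN_APPROX_NONE)[0],key=cv2.contourArea)
        r=cv2.minAreaRect(cn);u=(np.array(r[0])+.5)/k-.5+[x,y]
        print(n,u,np.array(r[1])/k,r[2],ray(n,u,.0135).round(4))
# brass bar and block dark area in top
x,y,w,h=232,200,120,85
c=cv2.resize(t[y:y+h,x:x+w],None,fx=k,fy=k,interpolation=cv2.INTER_CUBIC);H=cv2.cvtColor(c,cv2.COLOR_BGR2HSV)
un=lambda p:(np.array(p)+.5)/k-.5+[x,y]
m=((H[...,0]>20)&(H[...,0]<35)&(H[...,1]>150)&(H[...,2]>150)).astype(np.uint8);m[:60*k]=0
m=cv2.morphologyEx(m,cv2.MORPH_CLOSE,np.ones((5*k,5*k)))
r=cv2.minAreaRect(max(cv2.findContours(m,0,1)[0],key=cv2.contourArea));print("brass",un(r[0]),r,ray("top",un(r[0]),.02).round(4))
m=(H[...,2]<80).astype(np.uint8)
b=max(cv2.findContours(m,0,1)[0],key=cv2.contourArea);r=cv2.minAreaRect(b)
print("block",np.array(r[1])/k)
for q in cv2.boxPoints(r):print(ray("top",un(q),.025).round(4),ray("top",un(q),.011).round(4))
E
```

```text
t 1.1 p [0.3961 0.0668 0.2267] rot [ 3.1415e+00 -2.0000e-04  1.4340e+00] F [1.1 0.2 0.6] M [-0.05 -0.04 -0.01] op 0.0599 g 0.0
shift [np.float64(-0.404), np.float64(0.1221), np.float64(0.1267)] turn z 0.107
top [448.43014908 258.21691132] [41.59485626  9.82269192] 14.03624439239502 [ 0.4622 -0.3501  0.0135]
scene [356.08750534 320.61951637] [34.18139267  9.74832439] 66.31791687011719 [ 0.466  -0.3428  0.0135]
brass [296.36647797 272.76439667] ((518.4318237304688, 585.6151733398438), (23.716705322265625, 349.3482971191406), 81.33586120605469) [0.4255 0.0242 0.02  ]
block [19.26676559 98.455513  ]
[0.497  0.1436 0.025 ] [0.4983 0.1457 0.011 ]
[ 0.5328 -0.0955  0.025 ] [ 0.5345 -0.0961  0.011 ]
[ 0.4858 -0.1023  0.025 ] [ 0.487  -0.1029  0.011 ]
[0.4502 0.136  0.025 ] [0.451 0.138 0.011]
```

Request:
arm_command(
  moves=[
    [[-0.045,0.014,0.008],[0,0,0.02],0.06],
    [[-0.09,0.028,0.016],[0,0,0.04],0.06],
    [[-0.135,0.042,0.024],[0,0,0.06],0.06],
    [[-0.18,0.056,0.032],[0,0,0.08],0.06],
    [[-0.225,0.07,0.04],[0,0,0.1],0.06],
  ],
)

```text
time: 1.6
tool_pos: [0.4357, -0.1653, 0.1862]
tool_rot: [-3.141, -0.0, 1.339]
contact_force: [0.3, 0.3, -0.3]
opening: 0.0601
grip_force: 0.0
```

```bash
python3 -c "
from h import *
go(.462,-.35,.08,1.327)"
```

```text
t 1.6 p [ 0.4357 -0.1653  0.1862] rot [-3.1413e+00 -3.0000e-04  1.3386e+00] F [ 0.3  0.3 -0.3] M [-0.06  0.03  0.03] op 0.0601 g 0.0
shift [np.float64(-0.1736), np.float64(0.0681), np.float64(0.1062)] turn z 0.0116
```

Request:
arm_command(
  moves=[
    [[-0.04,0.015,0.01],[0,0,0.01],0.06],
    [[-0.08,0.03,0.025],[0,0,0.01],0.06],
    [[-0.12,0.046,0.045],[0,0,0.01],0.06],
    [[-0.155,0.06,0.07],[0,0,0.01],0.06],
    [[-0.173,0.068,0.095],[0,0,0.01],0.06],
  ],
)

```text
time: 2.1
tool_pos: [0.4624, -0.3505, 0.0903]
tool_rot: [3.141, 0.001, 1.328]
contact_force: [1.3, -0.3, 0.7]
opening: 0.0599
grip_force: 0.0
```

Request:
arm_command(
  moves=[
    [[0,0,0],[0,0,0],0.06],
    [[0,0,0],[0,0,0],0.06],
    [[0,0,0],[0,0,0],0.06],
    [[0,0,0],[0,0,0],0.06],
    [[0,0,0],[0,0,0],0.06],
  ],
)

```text
time: 2.6
tool_pos: [0.4631, -0.3468, 0.093]
tool_rot: [3.14, 0.001, 1.331]
contact_force: [0.8, 0.2, 0.1]
opening: 0.0598
grip_force: 0.0
```

```bash
python3 -c "
from h import *
go(.462,-.35,.003,1.327)
im=robot.read_camera('top')[:,:,::-1];s=robot.read_camera('scene')[:,:,::-1]
o=np.hstack([cv2.resize(im[220:300,400:500],(400,320),interpolation=2),cv2.resize(s[270:370,310:410],(400,320),interpolation=2)]);cv2.imwrite('pics/g1.png',o)"
```

```text
t 2.6 p [ 0.4631 -0.3468  0.093 ] rot [3.1400e+00 8.0000e-04 1.3309e+00] F [0.8 0.2 0.1] M [-0.06  0.04 -0.01] op 0.0598 g 0.0
shift [np.float64(-0.0033), np.float64(-0.0003), np.float64(0.09)] turn z 0.0039
```

View pics/g1.png

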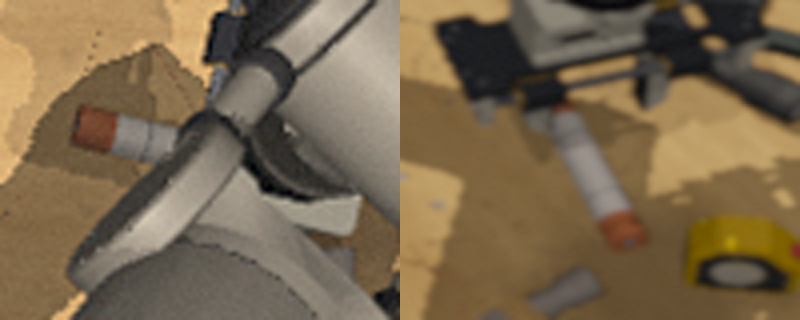

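The gripper is above the fuse, with one finger on each side. I'll descend and close.

Request:
arm_command(
  moves=[
    [[-0.003,0,0.025],[0,0,0.004],0.06],
    [[-0.003,0,0.05],[0,0,0.004],0.06],
    [[-0.003,0,0.07],[0,0,0.004],0.06],
    [[-0.003,0,0.082],[0,0,0.004],0.06],
    [[-0.003,0,0.087],[0,0,0.004],0.06],
  ],
)

```text
time: 3.2
tool_pos: [0.4616, -0.3498, 0.0038]
tool_rot: [-3.14, -0.001, 1.326]
contact_force: [0.1, 0.3, -0.4]
opening: 0.0601
grip_force: 0.0
```

Request:
arm_command(
  moves=[
    [[0,0,0],[0,0,0],0.06],
    [[0,0,0],[0,0,0],0.04],
    [[0,0,0],[0,0,0],0.02],
    [[0,0,0],[0,0,0],0.015],
    [[0,0,0],[0,0,0],0.015],
  ],
  squeeze=40,
)

```text
time: 3.7
tool_pos: [0.462, -0.3505, 0.0052]
tool_rot: [3.141, 0.0, 1.326]
contact_force: [-0.5, 0.4, -0.2]
opening: 0.0325
grip_force: 0.0
```

```bash
python3 -c "
from h import *
go(.462,-.35,.12,1.327)"
```

```text
t 3.7 p [ 0.462  -0.3505  0.0052] rot [3.1408e+00 3.0000e-04 1.3258e+00] F [-0.5  0.4 -0.2] M [-0.11  0.07  0.01] op 0.0325 g 0.0
shift [np.float64(0.0004), np.float64(-0.0001), np.float64(-0.1148)] turn z -0.0012
```

Request:
arm_command(
  moves=[
    [[0,0,0.001],[0,0,0],0.015],
    [[0,0,0.001],[0,0,0],0.015],
    [[0,0,0.001],[0,0,0],0.015],
    [[0,0,0.001],[0,0,0],0.015],
    [[0,0,0.001],[0,0,0],0.015],
  ],
  squeeze=50,
)

```text
time: 4.2
tool_pos: [0.4622, -0.3505, 0.0041]
tool_rot: [3.141, 0.0, 1.326]
contact_force: [-0.2, -0.2, 5.1]
opening: 0.0244
grip_force: 50.0
```

Request:
arm_command(
  moves=[
    [[0,0,0],[0,0,0],0.015],
    [[0,0,-0.02],[0,0,0],0.015],
    [[0,0,-0.05],[0,0,0],0.015],
    [[0,0,-0.09],[0,0,0],0.015],
    [[0,0,-0.13],[0,0,0],0.015],
  ],
)

```text
time: 4.7
tool_pos: [0.4611, -0.3496, 0.1338]
tool_rot: [-3.139, -0.002, 1.326]
contact_force: [1.1, 0.1, -1.8]
opening: 0.0239
grip_force: 50.0
```

```bash
python3 -c "
from h import *
go(.48,-.12,.14,1.60);go(.488,.028,.11,1.721)"
```

```text
t 4.7 p [ 0.4611 -0.3496  0.1338] rot [-3.1389e+00 -1.6000e-03  1.3258e+00] F [ 1.1  0.1 -1.8] M [-0.15  0.01  0.02] op 0.0239 g 50.0
shift [np.float64(0.2273), np.float64(-0.0373), np.float64(-0.0062)] turn z -0.2742
t 4.7 p [ 0.4611 -0.3496  0.1338] rot [-3.1389e+00 -1.6000e-03  1.3258e+00] F [ 1.1  0.1 -1.8] M [-0.15  0.01  0.02] op 0.0239 g 50.0
shift [np.float64(0.3728), np.float64(-0.0655), np.float64(0.0238)] turn z -0.3952
```

Request:
arm_command(
  moves=[
    [[0.04,-0.007,0],[0,0,-0.05],0.015],
    [[0.085,-0.015,0],[0,0,-0.1],0.015],
    [[0.13,-0.023,0],[0,0,-0.15],0.015],
    [[0.175,-0.03,0],[0,0,-0.2],0.015],
    [[0.22,-0.038,0],[0,0,-0.25],0.015],
  ],
)

```text
time: 5.2
tool_pos: [0.4777, -0.1258, 0.1331]
tool_rot: [-3.14, -0.001, 1.577]
contact_force: [0.9, 0.8, -1.3]
opening: 0.0244
grip_force: 50.0
```

```bash
python3 -c "
from h import *
go(.4905,.030,.11,1.721)"
```

```text
t 5.2 p [ 0.4777 -0.1258  0.1331] rot [-3.1404e+00 -6.0000e-04  1.5773e+00] F [ 0.9  0.8 -1.3] M [-0.11 -0.01 -0.01] op 0.0244 g 50.0
shift [np.float64(0.1557), np.float64(0.0138), np.float64(0.0231)] turn z -0.1437
```

Request:
arm_command(
  moves=[
    [[0.045,0.004,0.005],[0,0,-0.04],0.015],
    [[0.09,0.008,0.01],[0,0,-0.08],0.015],
    [[0.13,0.012,0.016],[0,0,-0.12],0.015],
    [[0.15,0.014,0.02],[0,0,-0.143],0.015],
    [[0.152,0.014,0.023],[0,0,-0.143],0.015],
  ],
)

```text
time: 5.7
tool_pos: [0.4908, 0.0268, 0.1098]
tool_rot: [-3.14, -0.001, 1.723]
contact_force: [-1.0, 0.1, -2.1]
opening: 0.0241
grip_force: 50.0
```

Request:
arm_command(
  moves=[
    [[0,0,0],[0,0,0],0.015],
    [[0,0,0],[0,0,0],0.015],
    [[0,0,0],[0,0,0],0.015],
    [[0,0,0],[0,0,0],0.015],
    [[0,0,0],[0,0,0],0.015],
  ],
)

```text
time: 6.2
tool_pos: [0.4917, 0.0238, 0.1109]
tool_rot: [3.141, 0.0, 1.718]
contact_force: [-0.0, 0.0, -0.9]
opening: 0.0241
grip_force: 50.0
```

```bash
python3 -c "
from h import *
go(.4905,.030,.08,1.721)
im=robot.read_camera('top')[:,:,::-1];s=robot.read_camera('scene')[:,:,::-1]
cv2.imwrite('pics/t2.png',im);cv2.imwrite('pics/s2.png',s)
o=np.hstack([cv2.resize(im[190:290,230:355],(400,320),interpolation=2),cv2.resize(s[180:280,235:360],(400,320),interpolation=2)]);cv2.imwrite('pics/g2.png',o)"
```

```text
t 6.2 p [0.4917 0.0238 0.1109] rot [3.1413 0.     1.7176] F [-0.   0.  -0.9] M [-0.08  0.08  0.01] op 0.0241 g 50.0
shift [np.float64(0.0063), np.float64(-0.0002), np.float64(0.0309)] turn z -0.0034
```

View pics/g2.png

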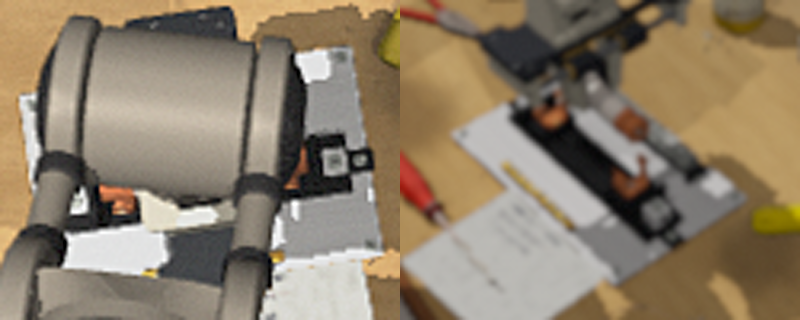

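The scene crop shows the grooved ferrule at about pixel (307,218). The pin clip is below it at about (308,236), and the fuse looks parallel to the block. I'll compare the two positions numerically.

```bash
python3 - <<'E'
from h import *
k=6
def comps(f,x,y,w,h,z,n):
    i=cv2.imread(f);c=cv2.resize(i[y:y+h,x:x+w],None,fx=k,fy=k,interpolation=cv2.INTER_CUBIC);H=cv2.cvtColor(c,cv2.COLOR_BGR2HSV)
    m=((H[...,0]<15)&(H[...,1]>110)&(H[...,2]>60)).astype(np.uint8)
    N,l,st,ce=cv2.connectedComponentsWithStats(m)
    for j in range(1,N):
        if st[j,4]>12*k*k:
            u=(ce[j]+.5)/k-.5+[x,y];b=st[j]/k+[x,y,0,0,0];print(f,u.round(2),b[:4].round(1),int(st[j,4]/k/k),[ray(n,u,q).round(4)[:2].tolist() for q in z])
comps("pics/scene0.png",262,200,65,60,(.04,.05),"scene")
comps("pics/s2.png",262,200,65,60,(.12,.05),"scene")
comps("pics/t2.png",245,225,95,45,(.12,.05),"top")
ex=np.array([.1495,-.9888,0])
p=np.array([.4917,.0238,.1205])
for s in(-.0615,0,.0615):print(proj("scene",p+s*ex))
# expected projections of clip centres (seat .038, lips .061, tops .068) for current estimate
for s in(-.062,.062):
  for z in(.038,.068):print("clip",s,z,proj("scene",np.array([.4905,.0302,z])+s*ex),proj("top",np.array([.4905,.0302,z])+s*ex))
E
```

```text
pics/scene0.png [281.73 214.93] [276.3 208.3  11.5  12.2] 76 [[0.4827, 0.0961], [0.4783, 0.0865]]
pics/scene0.png [306.01 236.94] [301.  232.3  12.    9.8] 70 [[0.4985, -0.0287], [0.4939, -0.0371]]
pics/s2.png [281.83 215.78] [276.3 212.3  11.5   8. ] 62 [[0.4455, 0.0163], [0.4767, 0.083]]
pics/s2.png [306.95 218.51] [302.3 214.2   9.8   9.3] 61 [[0.5019, -0.0333], [0.5371, 0.0298]]
pics/s2.png [306.31 237.11] [301.3 233.3  11.8   8.7] 62 [[0.4619, -0.0968], [0.4943, -0.0382]]
pics/t2.png [322.82 242.93] [318.8 235.7   7.7  13.7] 38 [[0.4896, -0.041], [0.4962, -0.0407]]
pics/t2.png [266.42 251.44] [260.8 247.3  11.8   9.7] 74 [[0.4701, 0.087], [0.4755, 0.0948]]
[281.71985901 198.06814843]
[294.21763081 208.41977829]
[307.31033214 219.2641752 ]
clip -0.062 0.038 [282.04397318 216.39705774] [268.36564928 249.46544651]
clip -0.062 0.068 [281.41534175 209.49855902] [267.01029924 248.44164533]
clip 0.062 0.038 [306.78056505 237.71637494] [318.89912356 241.92349337]
clip 0.062 0.068 [306.48383883 230.80733651] [318.74866216 240.7207593 ]
```

Request:
arm_command(
  moves=[
    [[0.003,0,0],[0,0,-0.003],0.015],
    [[0.007,0,0.01],[0,0,-0.003],0.015],
    [[0.009,0,0.022],[0,0,-0.003],0.015],
    [[0.009,0,0.034],[0,0,-0.003],0.015],
    [[0.009,0,0.045],[0,0,-0.003],0.015],
  ],
  squeeze=60,
)

```text
time: 6.8
tool_pos: [0.4898, 0.0338, 0.0645]
tool_rot: [-3.141, -0.0, 1.722]
contact_force: [-0.4, 1.1, -1.0]
opening: 0.0241
grip_force: 60.0
```

Request:
arm_command(
  moves=[
    [[0,0,0],[0,0,0],0.015],
    [[0,0,0],[0,0,0],0.015],
    [[0,0,0],[0,0,0],0.015],
    [[0,0,0],[0,0,0],0.015],
    [[0,0,0],[0,0,0],0.015],
  ],
)

```text
time: 7.3
tool_pos: [0.4905, 0.0333, 0.0661]
tool_rot: [3.141, 0.0, 1.722]
contact_force: [-0.6, -0.9, -1.9]
opening: 0.0241
grip_force: 60.0
```

```bash
cat >> h.py <<'E'
def st():
    s=robot.observe();p=s["tool_pos"];ex=np.array([.1495,-.9888]);ey=np.array([.9888,.1495])
    F=s["contact_force"];M=s["torque"]
    print("t %.1f s %.4f c %.4f z %.4f"%(s["time"],p[:2]@ex,p[:2]@ey,p[2]),"rot",s["tool_rot"].round(4),"F s,c,z",(F[:2]@ex).round(1),(F[:2]@ey).round(1),F[2].round(1),"M s,c,z",(M[:2]@ex).round(2),(M[:2]@ey).round(2),M[2].round(2),"op",round(s["opening"],4),round(s["grip_force"],1))
E
python3 -c "
from h import *
st()
s=robot.read_camera('scene')[:,:,::-1]
cv2.imwrite('pics/s3.png',cv2.resize(s[190:260,250:340],(720,560),interpolation=2))"
```

```text
t 7.3 s 0.0404 c 0.4900 z 0.0661 rot [3.1407e+00 1.0000e-04 1.7217e+00] F s,c,z 0.8 -0.7 -1.9 M s,c,z -0.06 -0.14 0.04 op 0.0241 60.0
```

View pics/s3.png

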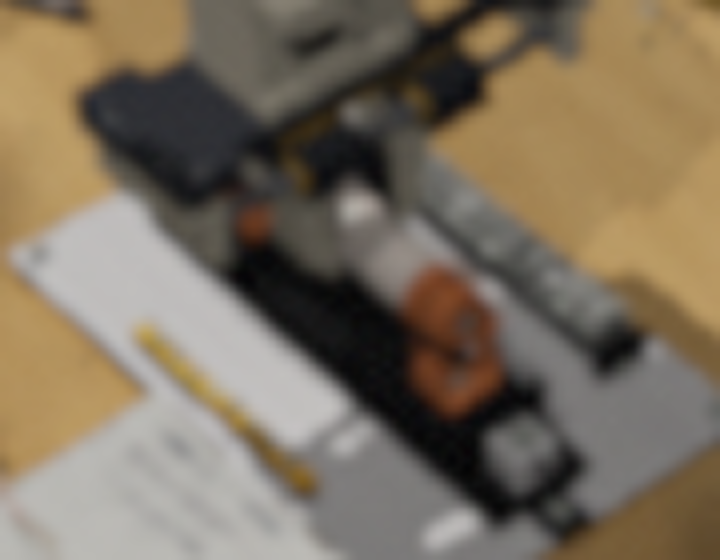

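The grooved ferrule is directly above the pin clip, at about scene pixel (307,232), with its end face just above the clip's flares. Now pressing gently.

Request:
arm_command(
  moves=[
    [[0,0,0.002],[0,0,0],0.015],
    [[0,0,0.004],[0,0,0],0.015],
    [[0,0,0.005],[0,0,0],0.015],
    [[0,0,0.006],[0,0,0],0.015],
    [[0,0,0.007],[0,0,0],0.015],
  ],
)

```text
time: 7.85
tool_pos: [0.4903, 0.0333, 0.0595]
tool_rot: [3.141, 0.0, 1.722]
contact_force: [-4.7, -1.4, 12.8]
opening: 0.024
grip_force: 60.0
```

```bash
python3 -c "
from h import *
st()"
```

```text
t 7.8 s 0.0404 c 0.4898 z 0.0595 rot [3.1411e+00 2.0000e-04 1.7220e+00] F s,c,z 0.6 -4.8 12.8 M s,c,z -0.72 -0.0 0.0 op 0.024 60.0
```

Request:
arm_command(
  moves=[
    [[0,-0.0005,0.001],[0,0,0],0.015],
    [[0,-0.001,0.002],[0,0,0],0.015],
    [[0,-0.001,0.003],[0,0,0],0.015],
    [[0,-0.001,0.004],[0,0,0],0.015],
    [[0,-0.001,0.005],[0,0,0],0.015],
  ],
)

```text
time: 8.35
tool_pos: [0.4903, 0.033, 0.0555]
tool_rot: [3.139, 0.001, 1.722]
contact_force: [-3.3, -1.0, 15.2]
opening: 0.024
grip_force: 60.0
```

```bash
python3 -c "
from h import *
st()"
```

```text
t 8.3 s 0.0406 c 0.4898 z 0.0555 rot [3.1386e+00 9.0000e-04 1.7220e+00] F s,c,z 0.5 -3.4 15.2 M s,c,z -0.66 -0.08 -0.02 op 0.024 60.0
```

Request:
arm_command(
  moves=[
    [[0,-0.0005,0.001],[0,0,0],0.015],
    [[0,-0.0005,0.002],[0,0,0],0.015],
    [[0,-0.0005,0.003],[0,0,0],0.015],
    [[0,-0.0005,0.004],[0,0,0],0.015],
    [[0,-0.0005,0.005],[0,0,0],0.015],
  ],
)

```text
time: 8.85
tool_pos: [0.4898, 0.033, 0.0497]
tool_rot: [3.139, 0.001, 1.722]
contact_force: [-1.0, -0.4, 5.7]
opening: 0.0244
grip_force: 60.0
```

```bash
python3 -c "
from h import *
st()"
```

```text
t 8.8 s 0.0406 c 0.4893 z 0.0497 rot [3.1388e+00 8.0000e-04 1.7220e+00] F s,c,z 0.2 -1.0 5.7 M s,c,z -0.14 -0.27 0.05 op 0.0244 60.0
```

Request:
arm_command(
  moves=[
    [[0,0,0.001],[0,0,0],0.015],
    [[0,0,0.002],[0,0,0],0.015],
    [[0,0,0.003],[0,0,0],0.015],
    [[0,0,0.004],[0,0,0],0.015],
    [[0,0,0.005],[0,0,0],0.015],
  ],
)

```text
time: 9.35
tool_pos: [0.4892, 0.0332, 0.0436]
tool_rot: [3.141, -0.0, 1.722]
contact_force: [3.1, 1.4, -0.0]
opening: 0.0239
grip_force: 60.0
```

```bash
python3 -c "
from h import *
st()"
```

```text
t 9.3 s 0.0403 c 0.4887 z 0.0436 rot [ 3.1407 -0.      1.7217] F s,c,z -0.9 3.2 -0.0 M s,c,z 0.49 -0.2 0.01 op 0.0239 60.0
```

Request:
arm_command(
  moves=[
    [[0,0,0.0005],[0,0,0],0.015],
    [[0,0.0005,0.001],[0,0,0],0.015],
    [[0,0.0005,0.0015],[0,0,0],0.015],
    [[0,0.0005,0.0015],[0,0,0],0.015],
    [[0,0.0005,0.0015],[0,0,0],0.015],
  ],
)

```text
time: 9.85
tool_pos: [0.4893, 0.0332, 0.0433]
tool_rot: [3.141, 0.0, 1.722]
contact_force: [-1.7, 1.6, 11.4]
opening: 0.0246
grip_force: 60.0
```

```bash
python3 -c "
from h import *
st()"
```

```text
t 9.8 s 0.0403 c 0.4888 z 0.0433 rot [3.1409e+00 2.0000e-04 1.7220e+00] F s,c,z -1.8 -1.4 11.4 M s,c,z -0.31 -0.11 0.02 op 0.0246 60.0
```

Seated in both clips but about 1 mm high, so the ferrule is probably resting on the pin. I'll slide toward +s under a light press.

Request:
arm_command(
  moves=[
    [[-0.0005,0,0],[0,0,0],0.015],
    [[-0.001,0,0],[0,0,0],0.015],
    [[-0.0015,0,0],[0,0,0],0.015],
    [[-0.002,0,0],[0,0,0],0.015],
    [[-0.0025,0,0],[0,0,0],0.015],
  ],
)

```text
time: 10.35
tool_pos: [0.4896, 0.0324, 0.0433]
tool_rot: [3.141, -0.002, 1.721]
contact_force: [0.0, 9.9, 11.9]
opening: 0.0244
grip_force: 60.0
```

```bash
python3 -c "
from h import *
st()"
```

```text
t 10.3 s 0.0411 c 0.4890 z 0.0433 rot [ 3.1406e+00 -2.3000e-03  1.7213e+00] F s,c,z -9.8 1.5 11.9 M s,c,z 0.04 1.44 0.04 op 0.0244 60.0
```

Request:
arm_command(
  moves=[
    [[-0.0005,0,0],[0,0,0],0.015],
    [[-0.001,0,0],[0,0,0],0.015],
    [[-0.0015,0,0],[0,0,0],0.015],
    [[-0.0015,0,0],[0,0,0],0.015],
    [[-0.0015,0,0],[0,0,0],0.015],
  ],
)

```text
time: 10.85
tool_pos: [0.4899, 0.0307, 0.0433]
tool_rot: [3.141, -0.002, 1.721]
contact_force: [-0.9, 8.9, 12.0]
opening: 0.0239
grip_force: 60.0
```

```bash
python3 -c "
from h import *
st()"
```

```text
t 10.8 s 0.0429 c 0.4890 z 0.0433 rot [ 3.1406e+00 -1.8000e-03  1.7215e+00] F s,c,z -9.0 0.4 12.0 M s,c,z 0.06 1.15 0.03 op 0.0239 60.0
```

Request:
arm_command(
  moves=[
    [[-0.0005,0,0],[0,0,0],0.015],
    [[-0.001,0,0],[0,0,0],0.015],
    [[-0.0015,0,0],[0,0,0],0.015],
    [[-0.002,0,0],[0,0,0],0.015],
    [[-0.002,0,0],[0,0,0],0.015],
  ],
)

```text
time: 11.35
tool_pos: [0.49, 0.0277, 0.0421]
tool_rot: [-3.141, -0.001, 1.722]
contact_force: [2.5, 4.1, 0.2]
opening: 0.024
grip_force: 60.0
```

```bash
python3 -c "
from h import *
st()"
```

```text
t 11.3 s 0.0459 c 0.4887 z 0.0421 rot [-3.1415e+00 -7.0000e-04  1.7217e+00] F s,c,z -3.7 3.1 0.2 M s,c,z 0.46 0.49 -0.04 op 0.024 60.0
```

It dropped to z 0.0421, which is the home height, and the force fell off. To confirm, I'll press lightly and nudge both ways to feel the pin.

Request:
arm_command(
  moves=[
    [[0,0,0.001],[0,0,0],0.015],
    [[-0.001,0,0.0015],[0,0,0],0.015],
    [[-0.002,0,0.0015],[0,0,0],0.015],
    [[-0.0025,0,0.0015],[0,0,0],0.015],
    [[-0.0025,0,0.0015],[0,0,0],0.015],
  ],
)

```text
time: 11.85
tool_pos: [0.4907, 0.0259, 0.0419]
tool_rot: [3.14, -0.002, 1.721]
contact_force: [-1.8, 10.0, 13.9]
opening: 0.0239
grip_force: 60.0
```

```bash
python3 -c "
from h import *
st()"
```

```text
t 11.8 s 0.0478 c 0.4891 z 0.0419 rot [ 3.1404e+00 -1.6000e-03  1.7212e+00] F s,c,z -10.2 -0.3 13.9 M s,c,z -0.02 1.43 0.03 op 0.0239 60.0
```

Request:
arm_command(
  moves=[
    [[0.001,0,0],[0,0,0],0.015],
    [[0.002,0,0],[0,0,0],0.015],
    [[0.003,0,0],[0,0,0],0.015],
    [[0.004,0,0],[0,0,0],0.015],
    [[0.0045,0,0],[0,0,0],0.015],
  ],
)

```text
time: 12.35
tool_pos: [0.4908, 0.0275, 0.042]
tool_rot: [3.14, 0.003, 1.722]
contact_force: [-0.3, -7.7, 11.3]
opening: 0.024
grip_force: 60.0
```

```bash
python3 -c "
from h import *
st()"
```

```text
t 12.3 s 0.0462 c 0.4894 z 0.0420 rot [3.1398e+00 2.8000e-03 1.7223e+00] F s,c,z 7.5 -1.4 11.3 M s,c,z -0.35 -1.31 0.06 op 0.024 60.0
```

Request:
arm_command(
  moves=[
    [[0.001,0,0],[0,0,0],0.015],
    [[0.0015,0,0],[0,0,0],0.015],
    [[0.002,0,0],[0,0,0],0.015],
    [[0.002,0,0],[0,0,0],0.015],
    [[0.002,0,0],[0,0,0],0.015],
  ],
)

```text
time: 12.85
tool_pos: [0.4906, 0.0284, 0.042]
tool_rot: [3.14, 0.004, 1.722]
contact_force: [-0.6, -12.6, 11.4]
opening: 0.024
grip_force: 60.0
```

```bash
python3 -c "
from h import *
st()"
```

```text
t 12.8 s 0.0453 c 0.4894 z 0.0420 rot [3.1398 0.0042 1.7224] F s,c,z 12.4 -2.4 11.4 M s,c,z -0.49 -2.25 0.05 op 0.024 60.0
```

Request:
arm_command(
  moves=[
    [[-0.0015,0,0],[0,0,0],0.015],
    [[-0.003,0,0],[0,0,0],0.015],
    [[-0.0045,0,0],[0,0,0],0.015],
    [[-0.006,0,0],[0,0,0],0.015],
    [[-0.007,0,0],[0,0,0],0.015],
  ],
)

```text
time: 13.35
tool_pos: [0.4907, 0.0257, 0.0419]
tool_rot: [3.14, -0.002, 1.721]
contact_force: [-0.9, 15.5, 15.0]
opening: 0.0242
grip_force: 60.0
```

```bash
python3 -c "
from h import *
st()"
```

```text
t 13.3 s 0.0480 c 0.4891 z 0.0419 rot [ 3.1404e+00 -2.3000e-03  1.7207e+00] F s,c,z -15.5 1.5 15.0 M s,c,z 0.13 2.44 0.11 op 0.0242 60.0
```

Request:
arm_command(
  moves=[
    [[-0.0005,0,0],[0,0,0],0.015],
    [[-0.001,0,0],[0,0,0],0.015],
    [[-0.001,0,0],[0,0,0],0.015],
    [[-0.001,0,0],[0,0,0],0.015],
    [[-0.001,0,0],[0,0,0],0.015],
  ],
)

```text
time: 13.85
tool_pos: [0.4908, 0.0256, 0.0419]
tool_rot: [3.14, -0.003, 1.721]
contact_force: [-1.1, 15.2, 14.8]
opening: 0.0238
grip_force: 60.0
```

```bash
python3 -c "
from h import *
st()"
```

```text
t 13.8 s 0.0480 c 0.4891 z 0.0419 rot [ 3.1404 -0.0033  1.7209] F s,c,z -15.2 1.2 14.8 M s,c,z 0.19 2.59 0.04 op 0.0238 60.0
```

There is a hard stop at s=0.0480 at 15 N, and another near 0.0455. The free play of about 2 mm at home height shows the groove is over the pin. I'll centre the fuse, unload and check.

Request:
arm_command(
  moves=[
    [[0.002,0,0],[0,0,0],0.015],
    [[0.0035,0,0],[0,0,0],0.015],
    [[0.0048,0,0],[0,0,0],0.015],
    [[0.0048,0,-0.001],[0,0,0],0.015],
    [[0.004,0,-0.002],[0,0,0],0.015],
  ],
)

```text
time: 14.35
tool_pos: [0.49, 0.027, 0.0423]
tool_rot: [-3.141, -0.0, 1.721]
contact_force: [3.0, 1.2, -9.3]
opening: 0.0243
grip_force: 60.0
```

```bash
python3 -c "
from h import *
st()"
```

```text
t 14.3 s 0.0466 c 0.4885 z 0.0423 rot [-3.1410e+00 -2.0000e-04  1.7214e+00] F s,c,z -0.7 3.2 -9.3 M s,c,z 0.75 0.0 0.01 op 0.0243 60.0
```

Request:
arm_command(
  moves=[
    [[0,0,0.001],[0,0,0],0.015],
    [[0,0,0.001],[0,0,0],0.015],
    [[0,0,0.001],[0,0,0],0.03],
    [[0,0,0.001],[0,0,0],0.045],
    [[0,0,0.001],[0,0,0],0.045],
  ],
)

```text
time: 14.85
tool_pos: [0.4895, 0.0274, 0.0414]
tool_rot: [-3.14, -0.0, 1.722]
contact_force: [0.7, 0.1, 0.1]
opening: 0.0413
grip_force: 0.0
```

Request:
arm_command(
  moves=[
    [[0,0,0],[0,0,0],0.045],
    [[0,0,0],[0,0,0],0.045],
    [[0,0,-0.01],[0,0,0],0.045],
    [[0,0,-0.03],[0,0,0],0.045],
    [[0,0,-0.06],[0,0,0],0.045],
  ],
)

```text
time: 15.35
tool_pos: [0.4892, 0.0274, 0.1019]
tool_rot: [-3.139, -0.001, 1.722]
contact_force: [-0.6, -0.8, 0.0]
opening: 0.0449
grip_force: 0.0
```

Request:
arm_command(
  moves=[
    [[0,0,-0.04],[0,0,0],0.045],
    [[0,0,-0.07],[0,0,0],0.045],
    [[0.04,-0.02,-0.1],[0,0,0],0.045],
    [[0.08,-0.04,-0.12],[0,0,0],0.045],
    [[0.12,-0.06,-0.12],[0,0,0],0.045],
  ],
)

```text
time: 15.85
tool_pos: [0.4133, 0.1378, 0.2251]
tool_rot: [3.135, -0.0, 1.72]
contact_force: [1.2, 1.1, 0.0]
opening: 0.0451
grip_force: 0.0
```

Request:
arm_command(
  moves=[
    [[0.05,-0.01,0],[0,0,0],0.045],
    [[0.1,-0.02,0],[0,0,0],0.045],
    [[0.15,-0.03,0],[0,0,0],0.045],
    [[0.2,-0.04,0],[0,0,0],0.045],
    [[0.23,-0.05,0],[0,0,0],0.045],
  ],
)

```text
time: 16.35
tool_pos: [0.3274, 0.3593, 0.2226]
tool_rot: [3.141, -0.001, 1.723]
contact_force: [0.5, -0.6, 0.2]
opening: 0.0447
grip_force: 0.0
```

```bash
python3 - <<'E'
from h import *
st()
im=robot.read_camera('top')[:,:,::-1];s=robot.read_camera('scene')[:,:,::-1]
cv2.imwrite('pics/t4.png',im);cv2.imwrite('pics/s4.png',s)
o=np.hstack([cv2.resize(im[200:285,240:346],(400,320),interpolation=2),cv2.resize(s[195:265,250:337],(400,320),interpolation=2)]);cv2.imwrite('pics/g4.png',o)
ex=np.array([.1495,-.9888,0]);p=np.array([.0466*.1495+.489*.9888,-.0466*.9888+.489*.1495,.0515])
for n in("top","scene"):print(n,[proj(n,p+q*ex).round(1).tolist() for q in(-.073,-.05,.05,.073)])
E
```

```text
t 16.4 s -0.3063 c 0.3774 z 0.2226 rot [ 3.1406e+00 -1.1000e-03  1.7233e+00] F s,c,z 0.7 0.4 0.2 M s,c,z -0.11 -0.13 0.04 op 0.0447 0.0
top [[264.5, 249.7], [274.0, 248.3], [315.2, 242.1], [324.7, 240.7]]
scene [[280.1, 212.1], [284.6, 215.9], [304.7, 233.1], [309.5, 237.3]]
```

View pics/g4.png

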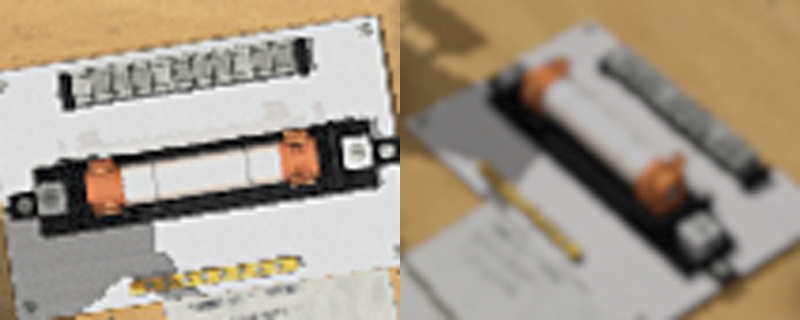

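The fuse lies in both clips, with equal gaps to the end walls (left end at about (263,249), right end at about (324,242) in the top view), and it looks level. Handing in.

```bash
python3 -c "
from cell import robot
print(robot.hand_in())"
```

```text
the job is handed in; nothing more can be done
None
```

I fitted the fuse in both clips with its groove over the pin, felt as a drop to home height and about 2 mm of play between stops; wrist force readings stayed near 22 N, no tools were touched, and I handed it in at about 16.5 s (no verdict shown).

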